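# Turn the sample carousel to its loading point and load the bottle

## Task

Turn the sample carousel (it has a bar handle at its centre) until its one wide cup faces the opening in the guard, in line with the pointer on the base. Only then load the mid-sized white bottle, not the slim vial or the squat jar: lower it upright into the wide cup until it stands on the cup's floor, without dropping it in, and leave it there with the cup still at the opening.

Things in the scene. Friction and masses are not known exactly. Their poses are not given: they have to be found in the camera images.
- sampler: Fixed white base, 274 mm across, with a guard wall 260 mm across and 42 mm high, open over 60 degrees on one side: the loading point, marked by a dark pointer rib on a tongue (to 168 mm from the axis). Origin: on the carousel's upright axis at bench height; z up, -x points from the axis to the middle of the opening. At the start the wide cup is 35 to 80 degrees anticlockwise of it, from above.
- handle (a point): Middle of the black handle bar on a thin post at the carousel's centre: 50 mm long, 14 mm thick, 32 mm tall; this point is on the axis, 88 mm above the bench (bar from 72 to 104 mm). x is along the bar, -x towards the wide cup. The carousel (disc 240 mm across, top at 26 mm) turns with it, either way, no stops or detents, friction about 0.12 N m; it stays where left.
- wide_cup (a point): Centre of the inner floor of the wide cup, 31 mm above the bench, 80 mm from the axis; turns with the carousel. z up, -x points away from the axis; at the loading point its axes agree with the sampler's. Cup 58 mm across inside, 66 mm outside, rim 63 mm above the bench. Three narrow cups (28 mm inside, 36 mm outside, as tall, as far out) stand at 90, 180 and 270 degrees from it.
- bottle: Loose upright white bottle, 80 to 160 g, round, 40 mm across up to 76 mm above its underside, then a shoulder and a grey cap; 100 mm tall. Origin: centre of its underside, z up. Bystanders, each over 95 mm off between centres: a slim vial of the same plastic (24 mm across, 85 mm tall), a squat jar (66 mm across, 60 mm tall), a clear beaker (70 mm across, 85 mm tall).
There are look-alikes about, which are no part of the job. Leave any green or orange look-alike of the bottle alone.

How it is judged:
On the way, in this order (a step that is already met when the one before it is completed fails the run):
1. the wide cup stands at the loading point (within 18 mm sideways of the middle of the opening, about 13 degrees), before the bottle is in it (x of wide_cup in the frame of sampler below 0 m and y of wide_cup in the frame of sampler between -0.018 and 0.018 m), for 0.2 s.
2. the bottle stands in the wide cup (horizontal distance between bottle and wide_cup below 0.015 m and z of bottle in the frame of wide_cup below 0.006 m and angle between bottle's own z axis and vertical below 0.17 rad), for 0.2 s.
At the end, for the whole second after the job is handed in: The wide cup stands at the loading point (within 18 mm sideways of the line from the axis to the middle of the opening, about 13 degrees), and the bottle stands in it at rest: its underside within 6 mm of the cup's floor in height and within 15 mm of its centre, upright within 10 degrees (all of step 1 and all of step 2 and z of bottle in the frame of wide_cup above -0.006 m and linear speed of bottle below 0.03 m/s); the robot touches nothing.
It fails at once if the bottle is dropped into the cup (moves faster than 0.6 m/s inside it, as after a fall of about 20 mm) (horizontal distance between bottle and wide_cup below 0.02 m and z of bottle in the frame of wide_cup below 0.03 m and linear speed of bottle above 0.6 m/s).
It also fails if it takes over 58 s, if anything falls off the work surface, if the arm or the gripper's body presses on something with over 40 N, if the wrist force passes 120 N, or if a joint passes its speed limit or range.

## Robot

A 6-joint arm with a two-finger parallel gripper is mounted at the origin on the work surface. World frame = base frame: x ahead of the robot, y to its left, z up, the work surface at z = 0. Lengths are in m, angles in rad, forces in N, time in s.
With the tool pointing down it reaches from about 0.3 to 0.875 m from the base axis. Payload 6.4 kg.
Tool frame: the origin (TCP) lies midway between the tips of the shut fingers; the grasp point (between the pads) lies 19 mm behind it (ctrl.hold_point_z is the distance from the TCP to the grasp point, in m); z points along the fingers, y is the line along which they close (so a half turn about z gives the same grasp; the last joint's range is limited). The gripper opens to 85 mm and grips with 20 to 120 N. Pads are 22 mm wide; open, the fingers measure 114 mm over their backs; the gripper's body (76 mm by 85 mm) begins 54 mm behind the grasp point. The pads swing forward as they close: fully open they stand 13 mm farther back than shut.
Start: joints at [0.914, 0.181, 1.607, -0, 1.354, -0.206], TCP at [0.251, 0.518, 0.198] pointing down, gripper open.
Joint ranges: [-2.99, 2.99], [-0.89, 2.07], [0.3, 2.58], [-1.14, 4.28], [0, 2.63], [-3.12, 3.12]. Speed limits (rad/s): [2.57, 2.57, 3.01, 3.14, 3.14, 3.14].

## Interface

Orientations are given as a unit quaternion [w, x, y, z].
In Python, from bench import ctrl gives the robot as it stands.
- The arm moves only by the tool carry_out, never from a script. Its argument "plan" is text: rows parted by semicolons, each of 6 numbers parted by spaces: the shift along the tool's x, y, z as a fraction of full scale, then the turn, a rotation vector about the tool's x, y, z as a fraction of full scale. A call has exactly 8 rows; each row shifts and turns the commanded pose from where the row before left it, along the tool's axes as they then stand; what a row does not reach is not made up. Full scale, the value 1, is 40 mm for a shift and 0.1 rad for a turn. A row lasts 1/12 s, in which the tool goes at most 41.7 mm and 7.16 degrees, less where a joint would pass 70% of its speed; a pose out of reach is approached as far as the arm can. A call with a number of a shift or a turn outside -1 to 1 is refused whole. A call with a gripper value outside its range is refused whole. "claw" is the gripper's target within -1 to 1 (shut at 1, half-way at 0, fully open at -1), set as the call begins (left out, the last holds). The fingers move at their own pace and stop on an object; the grip force is fixed at half the most. Time passes only in rows, so rows that do not move let the fingers close, or fill a call up. It gives the time, the measured TCP pose, the force, the opening and the grip force at its end, in the units of the state.
- ctrl.get_obs(): the state, without advancing time (a new reading comes with each control period).
- ctrl.camera(name): name is "side" or "top"; returns a dict with "pixels" (480x640x3 uint8, red, green, blue), "mtx" (3x3 intrinsics, pixels), "k1" (the pictures are not rectified: a ray, as slopes to the right and down, at radius r is drawn at 1 + k1 r^2 times it, then the intrinsics apply), "R" (3x3) and "t" (3): a world point X has camera coordinates R X + t. Camera axes: x right, y down, z forward; pixel columns grow to the right and rows downward; lengths in m; the calibration is good to about 2 mm. A picture is of the moment at which its call begins. There is no depth.
- ctrl.hand_in(): hands the job in; it is judged then, once.
The state is a dict: "time_s": time; "q": joint angles; "dq": joint speeds; "joint_efforts": joint torques, N m; "eef_pos": TCP position; "eef_rot": TCP orientation; "wrist_force": force on the tool from outside, world axes, zero at the start; "torque": the same for the moment, N m; "opening": opening from 0.0 (shut) to 1.0 (fully open); "grasp_force": force on a finger pad.
Only numpy, scipy, OpenCV 4.12 (cv2) and the standard library are available. Lean on these libraries where they do the work, as an engineer would, in place of code of your own. Each camera call takes 0.05 s, during which the arm holds its last target. There are 200 camera calls.

## Working session

There is one attempt and no reset: what is moved stays moved. The work goes in short steps, Python scripts to look and compute and a tool call to move; the robot and the scene stay as the last step left them, time stands still between calls to the robot, and variables do not carry over. Pictures are saved under pics/ and viewed, at most 10 in all, crops included, and the job is handed in when it is done.

Besides the shell and the picture viewer there is one more tool, called after "Emit:" as name(argument=value, ...) on one line, values as JSON. carry_out: Moves the arm, as the interface text tells. Shift numbers are shares of 40 mm and turn numbers shares of 0.1 rad, none past 1 either way. Its arguments: {"type":"object","properties":{"plan":{"type":"string"},"claw":{"type":"number"}},"required":["plan"]}

```bash
mkdir -p pics; cat > h.py <<'E'
import numpy as np, cv2
from bench import ctrl
from scipy.spatial.transform import Rotation as Ro
def cam(n,save=None):
    c=ctrl.camera(n)
    if save: cv2.imwrite('pics/'+save,c['pixels'][:,:,::-1])
    np.savez('last_'+n+'.npz',**c)
    return c
def load(n): return dict(np.load('last_'+n+'.npz'))
def ray(c,uv):
    d=np.array([c['k1'],0,0,0,0],float)
    p=cv2.undistortPoints(np.array([[uv]],float),c['mtx'],d)[0,0]
    return -c['R'].T@c['t'], c['R'].T@np.array([p[0],p[1],1])
def atz(c,uv,z):
    o,d=ray(c,uv); return o+d*(z-o[2])/d[2]
def proj(c,X):
    X=np.atleast_2d(np.array(X,float))
    p,_=cv2.projectPoints(X,cv2.Rodrigues(c['R'])[0],c['t'],c['mtx'],np.array([c['k1'],0,0,0,0],float)); return p[:,0]
def tool():
    o=ctrl.get_obs(); q=o['eef_rot']; R=Ro.from_quat([q[1],q[2],q[3],q[0]]).as_matrix()
    return o,np.array(o['eef_pos']),R
E
python3 - <<'E'
from h import *
np.set_printoptions(precision=4,suppress=True)
for n in('top','side'):
    c=cam(n,n+'0.png'); print(n,-c['R'].T@c['t'],c['R'],c['mtx'],c['k1'])
o,p,R=tool();print(o['time_s'],p,R)
E
```

```text
top [ 0.3116 -0.0092  1.0194] [[ 0.0729 -0.9973  0.0017]
 [-0.9711 -0.0714 -0.2277]
 [ 0.2273  0.0149 -0.9737]] [[587.9206   0.     317.8276]
 [  0.     587.9206 240.4179]
 [  0.       0.       1.    ]] 0.04709251650748364
side [ 0.1367 -0.5364  0.7634] [[ 0.8044 -0.5939 -0.013 ]
 [-0.4321 -0.5699 -0.6989]
 [ 0.4077  0.5679 -0.7151]] [[585.5819   0.     329.6663]
 [  0.     585.5819 221.4762]
 [  0.       0.       1.    ]] 0.056885357464150306
0.1 [0.2502 0.5171 0.1973] [[-0.9001  0.4357 -0.0009]
 [ 0.4357  0.9001 -0.0013]
 [ 0.0003 -0.0015 -1.    ]]
```

View pics/top0.png

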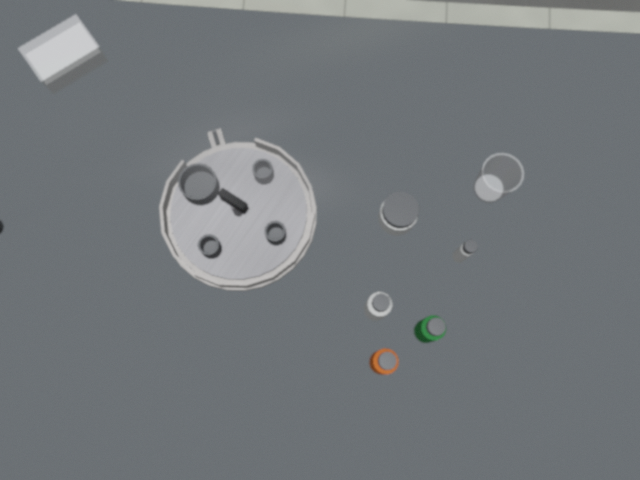

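View pics/side0.png

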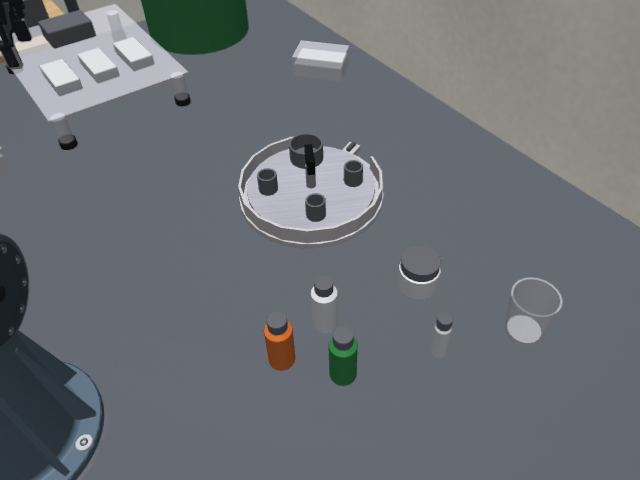

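```bash
python3 - <<'E'
from h import *
t=load('top')['pixels'][:,:,::-1];s=load('side')['pixels'][:,:,::-1]
a=cv2.resize(t[120:300,150:330],(540,540),interpolation=cv2.INTER_CUBIC)
b=cv2.resize(t[270:390,350:470],(260,260),interpolation=cv2.INTER_CUBIC)
d=cv2.resize(s[265:395,255:385],(260,260),interpolation=cv2.INTER_CUBIC)
o=np.zeros((540,800,3),np.uint8);o[:,:540]=a;o[:260,540:]=b;o[270:530,540:]=d
cv2.imwrite('pics/crop1.png',o)
cv2.imwrite('pics/crop2.png',cv2.resize(s[120:250,225:395],(765,585),interpolation=cv2.INTER_CUBIC))
E
```

```text
(no output)
```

View pics/crop1.png

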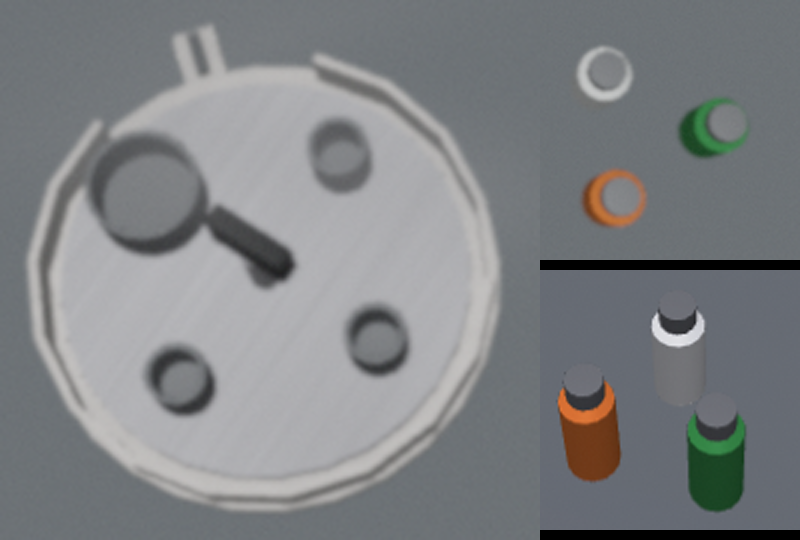

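View pics/crop2.png

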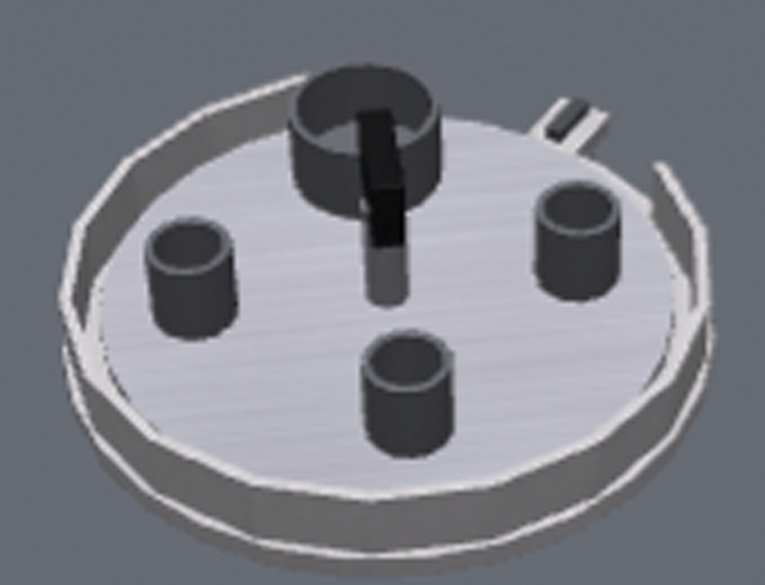

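```bash
cat > fit.py <<'E'
from h import *
from scipy.optimize import least_squares
np.set_printoptions(precision=4,suppress=True)
T=load('top');S=load('side')
k=lambda x,y:(x/3+150-.33,y/3+120-.33)
s=lambda x,y:(x/4.5+225-.4,y/4.5+120-.4)
side=[s(365,101),s(190,244),s(408,360),s(578,208)]  # wide(0), left, bottom, right
# top crop: wide (150,195), (182,382)=left in side ,(378,342)=bottom,(342,158)=right
topf=[None,k(184,383),k(378,342),k(342,158)]
def pts(p,z):
    return np.array([[p[0]+.08*np.cos(p[2]+i*np.pi/2),p[1]+.08*np.sin(p[2]+i*np.pi/2),z] for i in range(4)])
def f(p):
    r=[(proj(S,pts(p,.063))-np.array(side)).ravel(), (proj(T,pts(p,.031))[1:]-np.array(topf[1:])).ravel()]
    return np.concatenate(r)
a=atz(T,(238,213),.03);w=atz(T,k(150,195),.05);print('init',a,w)
p0=[a[0],a[1],np.arctan2(*(w-a)[[1,0]])]
r=least_squares(f,p0);p=r.x;print('axis,phi',p,np.degrees(p[2]));print(r.fun.round(1))
print('handle proj top,side',proj(T,[[*p[:2],.104]]),proj(S,[[*p[:2],.104]]))
e=atz(T,k(194,32),.02);d=e-[*p[:2],.02];print('tongue end',e,np.hypot(*d[:2]),np.degrees(np.arctan2(d[1],d[0])))
g=[atz(T,k(*q),.042)[:2]-p[:2] for q in((100,125),(316,58))];print('guard ends',[ (np.hypot(*x),np.degrees(np.arctan2(x[1],x[0]))) for x in g])
b=least_squares(lambda x:np.concatenate([(proj(T,[*x,.1])-(380.9-.3,302.3-.3)).ravel(),(proj(S,[*x,.1])-(323.8,282.3)).ravel()]),[.2,-.1])
print('bottle',b.x,b.fun, np.hypot(*b.x))
for n,uv,z in(('green',(432,328),.1),('or',(386,361),.1)): print(n,atz(T,uv,z))
E
python3 fit.py
```

```text
init [0.5813 0.1485 0.03  ] [0.6215 0.2164 0.05  ]
axis,phi [0.5872 0.1491 1.0676] 61.16624640766401
[-0.   0.3 -0.3 -0.4  0.  -0.6  0.3 -0.8  0.3 -0.3  0.3  0.2  0.1  0.8]
handle proj top,side [[232.0621 197.0305]] [[309.3861 151.6537]]
tongue end [0.7362 0.2089 0.02  ] 0.16049729875840807 21.879744217597256
guard ends [(np.float64(0.12900287768697813), np.float64(53.14929094062591)), (np.float64(0.13003874022145626), np.float64(-8.215427666286367))]
bottle [ 0.4353 -0.1016] [ 0.7897 -0.3643 -0.7157 -0.4454] 0.44696422550352166
green [ 0.4003 -0.1815  0.1   ]
or [ 0.345  -0.1128  0.1   ]
```

Emit:
carry_out(plan="0 0 0 0 0 1;0 0 0 0 0 1;0 0 0 0 0 1;0 0 0 0 0 1;0 0 0 0 0 1;0 0 0 0 0 1;0 0 0 0 0 1;0 0 0 0 0 1", claw=-1)

```text
time_s: 0.77
eef_pos: [0.2503, 0.5173, 0.1975]
eef_rot: [-0.0, 0.587, 0.809, -0.001]
wrist_force: [0.2, -0.0, 0.2]
opening: 0.997
grasp_force: 0.0
```

Emit:
carry_out(plan="0 0 0 0 0 1;0 0 0 0 0 1;0 0 0 0 0 1;0 0 0 0 0 1;0 0 0 0 0 1;0 0 0 0 0 1;0 0 0 0 0 1;0 0 0 0 0 1")

```text
time_s: 1.43
eef_pos: [0.2503, 0.5173, 0.1975]
eef_rot: [0.0, 0.856, 0.517, -0.001]
wrist_force: [-0.2, 0.1, -1.0]
opening: 1.0
grasp_force: 0.0
```

```bash
cat > go.py <<'E'
import sys
from h import *
np.set_printoptions(precision=3,suppress=True)
o,p,R=tool()
x,y,z=map(float,sys.argv[1:4])
d=R.T@(np.array([x,y,z])-p)
print('t',o['time_s'],'p',p,'yaw x',np.degrees(np.arctan2(R[1,0],R[0,0])),'tilt',R[:,2],'q',np.array(o['q']),'F',np.array(o['wrist_force']),'open',o['opening'],o['grasp_force'])
print('shift units total',d/.04,'per8',d/.32)
if len(sys.argv)>4:
    yaw=np.radians(float(sys.argv[4])); dy=(np.arctan2(R[1,0],R[0,0])-yaw+np.pi)%(2*np.pi)-np.pi
    Rt=np.array([[np.cos(yaw),np.sin(yaw),0],[np.sin(yaw),-np.cos(yaw),0],[0,0,-1]])
    print('turn units rotvec',Ro.from_matrix(R.T@Rt).as_rotvec()/.1)
E
python3 go.py .5872 .1491 .198 61.2
```

```text
t 1.4333 p [0.25  0.517 0.198] yaw x 62.21211272258763 tilt [-0.001 -0.001 -1.   ] q [0.914 0.181 1.608 0.    1.354 1.399] F [-0.186  0.073 -1.004] open 1.0001446852332518 0.0
shift units total [-4.216 11.743 -0.01 ] per8 [-0.527  1.468 -0.001]
turn units rotvec [-0.002  0.011  0.177]
```

Emit:
carry_out(plan="-0.26 0.73 0 0 0 0;-0.26 0.73 0 0 0 0;-0.26 0.73 0 0 0 0;-0.26 0.73 0 0 0 0;-0.26 0.73 0 0 0 0;-0.26 0.73 0 0 0 0;-0.26 0.73 0 0 0 0;-0.26 0.73 0 0 0 0")

```text
time_s: 2.1
eef_pos: [0.4198, 0.3345, 0.1977]
eef_rot: [-0.0, 0.855, 0.519, -0.0]
wrist_force: [0.9, 0.3, -1.1]
opening: 1.002
grasp_force: 0.0
```

Emit:
carry_out(plan="-0.26 0.73 0 0 0 0;-0.26 0.73 0 0 0 0;-0.26 0.73 0 0 0 0;-0.26 0.73 0 0 0 0;-0.26 0.73 0 0 0 0;-0.26 0.73 0 0 0 0;-0.26 0.73 0 0 0 0;0 0 0 0 0 0.18")

```text
time_s: 2.77
eef_pos: [0.5701, 0.1725, 0.1976]
eef_rot: [0.001, 0.861, 0.509, -0.0]
wrist_force: [-0.0, 0.7, 1.2]
opening: 1.0
grasp_force: 0.0
```

```bash
python3 go.py .5872 .1491 .074 61.2
```

```text
t 2.7667 p [0.57  0.172 0.198] yaw x 61.20679380033843 tilt [ 0.001 -0.002 -1.   ] q [ 0.096  0.226  1.554 -0.002  1.36   0.599] F [-0.047  0.675  1.224] open 0.9998860907389883 0.0
shift units total [-0.303  0.651  3.091] per8 [-0.038  0.081  0.386]
turn units rotvec [0.018 0.011 0.001]
```

Emit:
carry_out(plan="-0.3 0.65 0 0 0 0;0 0 0.5 0 0 0;0 0 0.5 0 0 0;0 0 0.5 0 0 0;0 0 0.5 0 0 0;0 0 0.5 0 0 0;0 0 0.5 0 0 0;0 0 0 0 0 0")

```text
time_s: 3.43
eef_pos: [0.5801, 0.1539, 0.0732]
eef_rot: [-0.002, 0.86, 0.511, -0.004]
wrist_force: [-1.2, -0.3, -0.6]
opening: 1.004
grasp_force: 0.0
```

```bash
python3 go.py .5872 .1491 .074 61.2; python3 - <<'E'
from h import *
s=cam('side')['pixels'][:,:,::-1];t=cam('top')['pixels'][:,:,::-1]
o=np.hstack([cv2.resize(s[90:240,225:395],(400,400*150//170)),cv2.resize(t[110:260,150:320],(400,400*150//170))])
cv2.imwrite('pics/c3.png',o)
E
```

```text
t 3.4333 p [0.58  0.154 0.073] yaw x 61.457599717663044 tilt [-0.009 -0.001 -1.   ] q [ 0.062  0.378  1.63  -0.     1.142  0.56 ] F [-1.182 -0.316 -0.556] open 1.0040429587316682 0.0
shift units total [-0.021  0.214 -0.023] per8 [-0.003  0.027 -0.003]
turn units rotvec [-0.073  0.046  0.045]
```

View pics/c3.png

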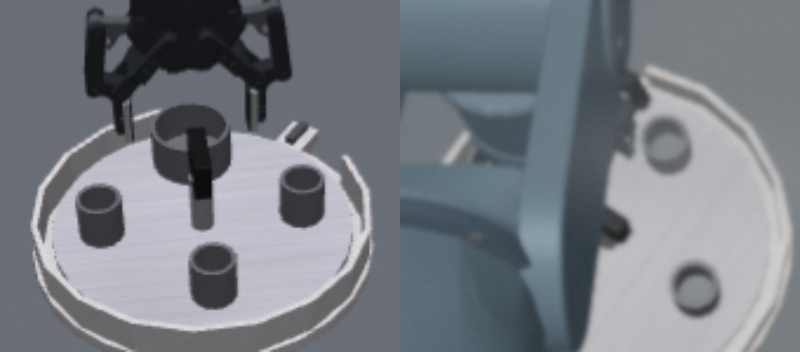

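```bash
python3 go.py .5872 .1491 .074 61.2;python3 - <<'E'
from h import *
S=load('side')
o,p,R=tool()
for q in [p,p-.013*R[:,2]]+[p-.013*R[:,2]+s*.0425*R[:,1] for s in(1,-1)]+[np.array([.5872,.1491,z]) for z in(.072,.104)]:
    u=proj(S,q)[0]; print(q.round(3),u.round(1),((u-[225,90])*2.353).round(0))
E
```

```text
t 3.5333 p [0.583 0.154 0.077] yaw x 61.46757253443135 tilt [-0.002 -0.    -1.   ] q [0.062 0.374 1.626 0.    1.144 0.56 ] F [-0.016  0.661 -0.191] open 1.0017254079070663 0.0
shift units total [-0.062  0.151  0.085] per8 [-0.008  0.019  0.011]
turn units rotvec [-0.021  0.013  0.047]
[0.583 0.154 0.077] [306.5 162.6] [192. 171.]
[0.583 0.154 0.09 ] [306.2 157. ] [191. 158.]
[0.62  0.134 0.09 ] [329.6 154.8] [246. 152.]
[0.546 0.174 0.091] [282.6 159.3] [136. 163.]
[0.587 0.149 0.072] [310.  165.5] [200. 178.]
[0.587 0.149 0.104] [309.4 151.7] [199. 145.]
```

```bash
python3 - <<'E'
from h import *
s=cam('side')['pixels'][:,:,::-1]
cv2.imwrite('pics/c4.png',cv2.resize(s[90:240,225:395],(680,600)))
E
```

```text
(no output)
```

View pics/c4.png

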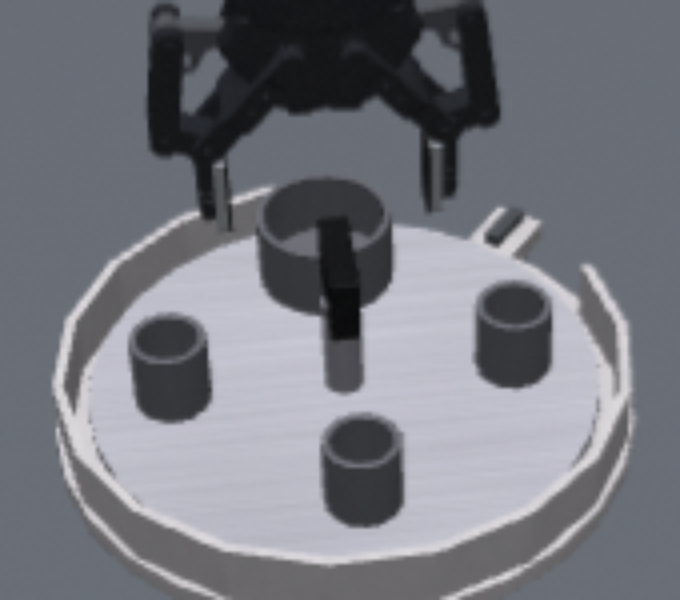

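Emit:
carry_out(plan="0 0 -0.4 0 0 0;0 0 -0.5 0 0 0;0 0 -0.5 0 0 0;0 0 -0.4 0 0 0;0 0 0 0 0 0;0 0 0 0 0 0;0 0 0 0 0 0;0 0 0 0 0 0", claw=1)

```text
time_s: 4.25
eef_pos: [0.5834, 0.1539, 0.1493]
eef_rot: [-0.0, 0.86, 0.511, -0.001]
wrist_force: [0.1, 1.1, -0.5]
opening: 0.007
grasp_force: 0.0
```

```bash
python3 - <<'E'
from h import *
o,p,R=tool();print(p,o['opening'],o['time_s'])
c=cam('side');s=c['pixels'][:,:,::-1];u=proj(c,p)[0];print(u, proj(c,p-.019*R[:,2]))
s=cv2.resize(s[60:210,225:395],(680,600))
v=((u-[225,60])*4).astype(int);cv2.drawMarker(s,v.tolist(),(0,0,255),0,14)
cv2.imwrite('pics/c5.png',s)
E
```

```text
[0.58342473 0.15394811 0.14929179] 0.006611797396583836 4.25
[304.96524396 130.49445635] [[304.48958106 121.43297769]]
```

View pics/c5.png

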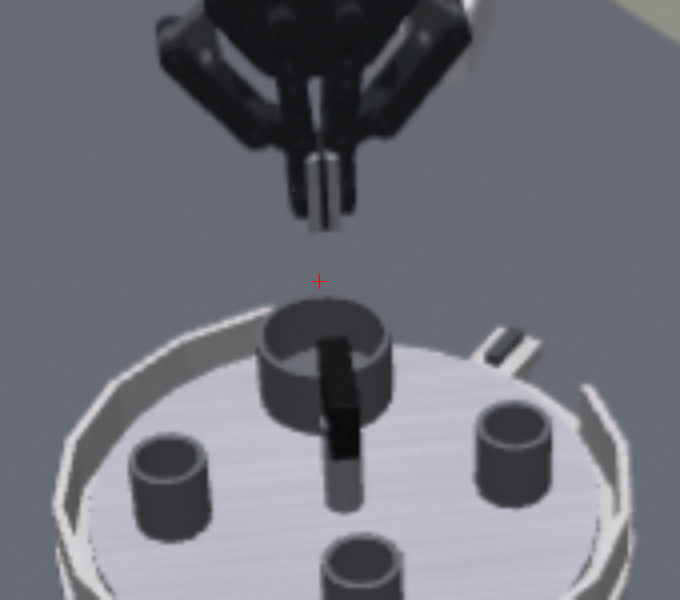

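```bash
python3 - <<'E'
from h import *
np.set_printoptions(precision=4,suppress=True)
T=load('top');S=load('side')
for z in(.09,.117,.14,.17): print(z,proj(T,[.62,.134,z]),proj(S,[.62,.134,z]), proj(T,[.62+.01,.134-.005,z]))
# where would side-observed shut tip be at z=.149 / at same xy
u=(225+323/4,60+230/4)
for z in(.1493,.165,.177): print(z,atz(S,u,z))
t=T['pixels'][:,:,::-1]
cv2.imwrite('pics/c6.png',cv2.resize(t[120:240,200:320],(600,600),interpolation=cv2.INTER_CUBIC))
E
```

```text
0.09 [[244.3897 181.3636]] [[329.3116 154.9807]] [[247.9884 175.8725]]
0.117 [[242.3783 175.9157]] [[329.1073 143.0904]] [[246.0809 170.2844]]
0.14 [[240.5739 171.0298]] [[328.927  132.5987]] [[244.3699 165.2732]]
0.17 [[238.0837 164.2882]] [[328.6828 118.3808]] [[242.0088 158.3595]]
0.1493 [0.6061 0.1842 0.1493]
0.165 [0.5941 0.1658 0.165 ]
0.177 [0.585  0.1517 0.177 ]
```

View pics/c6.png

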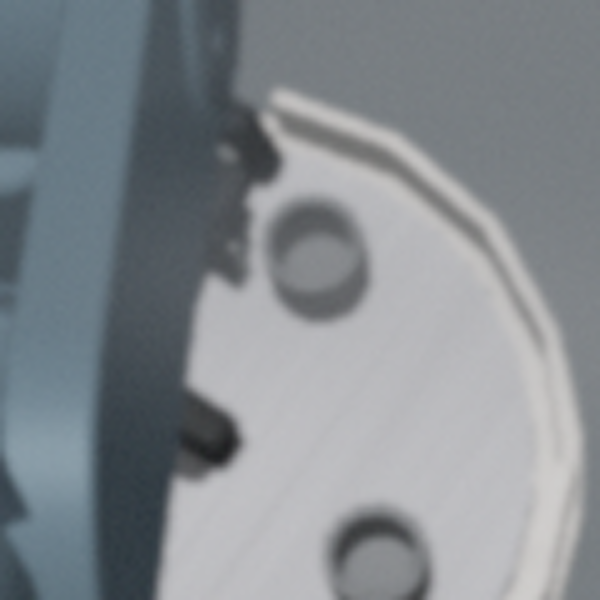

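Emit:
carry_out(plan="-0.06 0.15 0 0 0 0;0 0 0 0 0 0;0 0 0 0 0 0;0 0 0.5 0 0 0;0 0 0.5 0 0 0;0 0 0.4 0 0 0;0 0 0.4 0 0 0;0 0 0 0 0 0", claw=-0.4)

```text
time_s: 4.97
eef_pos: [0.5853, 0.1488, 0.0741]
eef_rot: [-0.002, 0.86, 0.511, -0.003]
wrist_force: [-0.0, 0.1, -0.5]
opening: 0.701
grasp_force: 0.0
```

Emit:
carry_out(plan="0 0 0.1 0 0 0;0 0 0.1 0 0 0;0 0 0.1 0 0 0;0 0 0.1 0 0 0;0 0 0.1 0 0 0;0 0 0.1 0 0 0;0 0 0 0 0 0;0 0 0 0 0 0")

```text
time_s: 5.63
eef_pos: [0.588, 0.149, 0.0538]
eef_rot: [-0.0, 0.86, 0.511, -0.0]
wrist_force: [0.1, 0.1, -0.5]
opening: 0.699
grasp_force: 0.0
```

```bash
python3 go.py .5872 .1491 .05 61.2
```

```text
t 5.6333 p [0.588 0.149 0.054] yaw x 61.46776356235983 tilt [-0. -0. -1.] q [0.053 0.411 1.629 0.    1.102 0.551] F [ 0.082  0.129 -0.519] open 0.6986434942876846 0.0
shift units total [-0.007 -0.019  0.096] per8 [-0.001 -0.002  0.012]
turn units rotvec [-0.004  0.003  0.047]
```

Close on the bar.

Emit:
carry_out(plan="0 0 0.1 0 0 0;0 0 0 0 0 0;0 0 0 0 0 0;0 0 0 0 0 0;0 0 0 0 0 0;0 0 0 0 0 0;0 0 0 0 0 0;0 0 0 0 0 0", claw=1)

```text
time_s: 6.3
eef_pos: [0.5847, 0.1508, 0.0502]
eef_rot: [-0.003, 0.859, 0.511, -0.002]
wrist_force: [-12.2, 5.3, 10.5]
opening: 0.147
grasp_force: 62.0
```

Emit:
carry_out(plan="0 -0.08 0 0 0 0.4;0 0 0 0 0 0.8;0 0 0 0 0 0.8;0 0 0 0 0 0.8;0 0 0 0 0 0.8;0 0 0 0 0 0.8;0 0 0 0 0 0.8;0 0 0 0 0 0.8")

```text
time_s: 6.97
eef_pos: [0.5853, 0.1503, 0.0502]
eef_rot: [0.0, 0.973, 0.232, -0.0]
wrist_force: [-0.7, -2.0, -0.7]
opening: 0.146
grasp_force: 60.7
```

Emit:
carry_out(plan="0 0 0 0 0 0.5;0 0 0 0 0 0.3;0 0 0 0 0 0.1;0 0 0 0 0 0;0 0 0 0 0 0;0 0 0 0 0 0;0 0 0 0 0 0;0 0 0 0 0 0")

```text
time_s: 7.63
eef_pos: [0.5854, 0.1502, 0.0502]
eef_rot: [0.0, 0.982, 0.19, -0.0]
wrist_force: [-1.3, -4.0, 3.0]
opening: 0.146
grasp_force: 61.0
```

```bash
python3 go.py .5872 .1491 .05 22.2
```

```text
t 7.6333 p [0.585 0.15  0.05 ] yaw x 21.944005291401172 tilt [-0. -0. -1.] q [ 0.055  0.412  1.637 -0.     1.093  1.243] F [-1.344 -3.999  3.02 ] open 0.14599866877281786 61.022077202796936
shift units total [0.03  0.043 0.006] per8 [0.004 0.005 0.001]
turn units rotvec [ 0.004  0.002 -0.045]
```

Release (waits), then rise and retract towards the bottle.

Emit:
carry_out(plan="0 0 0 0 0 0;0 0 0 0 0 0;0 0 0 0 0 0;0 0 0 0 0 0;0 0 -0.3 0 0 0;0 0 -0.6 0 0 0;0 0 -0.8 0 0 0;0 0 -0.8 0 0 0", claw=-0.3)

```text
time_s: 8.3
eef_pos: [0.5847, 0.1507, 0.1513]
eef_rot: [-0.0, 0.982, 0.19, -0.001]
wrist_force: [1.2, -0.0, 0.7]
opening: 0.649
grasp_force: 0.0
```

Emit:
carry_out(plan="0 0 -0.8 0 0 0;0 0 -0.8 0 0 0;0 0 -0.5 0 0 0;0 0 0 0 0 0;0 0 0 0 0 0;0 0 0 0 0 0;0 0 0 0 0 0;0 0 0 0 0 0", claw=-1)

```text
time_s: 8.97
eef_pos: [0.5845, 0.1505, 0.2324]
eef_rot: [-0.0, 0.982, 0.19, -0.001]
wrist_force: [-0.1, -0.6, 1.0]
opening: 0.999
grasp_force: 0.0
```

```bash
python3 go.py .4353 -.1016 .17 75; python3 - <<'E'
from h import *
np.set_printoptions(precision=4,suppress=True)
s=cam('side')['pixels'][:,:,::-1]
cv2.imwrite('pics/c7.png',cv2.resize(s[100:250,225:395],(680,600),interpolation=cv2.INTER_CUBIC))
E
```

```text
t 8.9667 p [0.584 0.15  0.232] yaw x 21.93235437194059 tilt [-0.003 -0.    -1.   ] q [0.056 0.22  1.491 0.    1.434 1.244] F [-0.144 -0.64   0.966] open 0.9993477673078545 0.0
shift units total [-5.809  4.455  1.573] per8 [-0.726  0.557  0.197]
turn units rotvec [-0.022  0.022 -9.262]
```

View pics/c7.png

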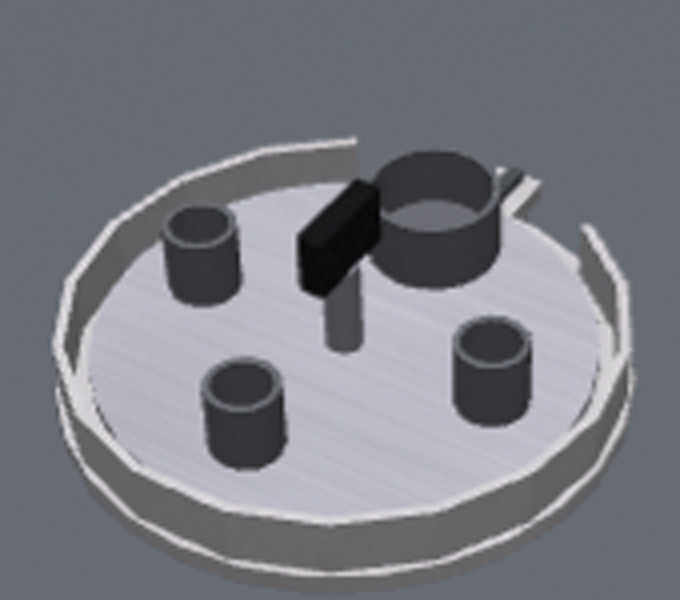

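```bash
python3 - <<'E'
from h import *
from scipy.optimize import least_squares
np.set_printoptions(precision=4,suppress=True)
S=load('side')
ob=np.array([(x/4+225-.4,y/4+100-.4) for x,y in((434.5,187),(200,226),(243,385),(492,342))])
f=lambda p:(proj(S,[[p[0]+.08*np.cos(p[2]+i*np.pi/2),p[1]+.08*np.sin(p[2]+i*np.pi/2),.063] for i in range(4)])-ob).ravel()
r=least_squares(f,[.587,.149,.39]);print(r.x,np.degrees(r.x[2]),r.fun)
p=r.x;print('cup',p[:2]+.08*np.array([np.cos(p[2]),np.sin(p[2])]))
E
```

```text
[0.5858 0.1471 0.3815] 21.85606164244378 [-0.1854  0.2211 -0.0768 -0.2875 -0.0639 -0.055   0.3104  0.1019]
cup [0.66   0.1769]
```

Emit:
carry_out(plan="-0.6 0.46 0 0 0 0;-0.6 0.46 0 0 0 0;-0.6 0.46 0 0 0 0;-0.6 0.46 0 0 0 0;-0.6 0.46 0 0 0 0;-0.6 0.46 0 0 0 0;-0.6 0.46 0 0 0 0;-0.6 0.46 0 0 0 0", claw=-0.5)

```text
time_s: 9.68
eef_pos: [0.461, -0.0586, 0.2334]
eef_rot: [-0.0, 0.982, 0.19, -0.0]
wrist_force: [-0.1, -0.5, 1.1]
opening: 0.75
grasp_force: 0.0
```

Emit:
carry_out(plan="-0.6 0.46 0 0 0 0;-0.4 0.31 0 0 0 0;0 0 0 0 0 0;0 0 0.3 0 0 0;0 0 0.5 0 0 0;0 0 0.5 0 0 0;0 0 0.2 0 0 0;0 0 0 0 0 0")

```text
time_s: 10.35
eef_pos: [0.4352, -0.0999, 0.1717]
eef_rot: [-0.002, 0.982, 0.19, -0.002]
wrist_force: [1.0, 0.6, -0.2]
opening: 0.751
grasp_force: 0.0
```

```bash
python3 go.py .434 -.101 .03 21.9
```

```text
t 10.35 p [ 0.435 -0.1    0.172] yaw x 21.948096162874123 tilt [-0.004  0.003 -1.   ] q [-0.493 -0.086  1.94   0.     1.292  0.695] F [ 0.996  0.599 -0.212] open 0.7506524733213844 0.0
shift units total [-0.026  0.028  3.542] per8 [-0.003  0.003  0.443]
turn units rotvec [-0.041  0.032  0.008]
```

Descend to reported 0.03–0.035 and look.

Emit:
carry_out(plan="-0.02 0.03 0.4 0 0 0;0 0 0.6 0 0 0;0 0 0.6 0 0 0;0 0 0.6 0 0 0;0 0 0.6 0 0 0;0 0 0.4 0 0 0;0 0 0.2 0 0 0;0 0 0 0 0 0")

```text
time_s: 11.02
eef_pos: [0.4358, -0.1021, 0.0372]
eef_rot: [-0.001, 0.982, 0.19, -0.001]
wrist_force: [-0.1, 0.5, 0.5]
opening: 0.75
grasp_force: 0.0
```

```bash
python3 go.py .434 -.101 .01 21.9; python3 - <<'E'
from h import *
S=cam('side');T=cam('top');o,p,R=tool()
def mk(c,x0,y0,w,h):
    im=cv2.resize(c['pixels'][y0:y0+h,x0:x0+w,::-1],(400,600 if h>w else 400),interpolation=cv2.INTER_CUBIC);return im
s=S['pixels'][170:350,260:400,::-1];s=cv2.resize(s,(466,600),interpolation=cv2.INTER_CUBIC)
k=600/180
for z in(p[2],p[2]+.028):
    for sg in(1,-1):
        u=(proj(S,[*(p[:2]+sg*.032*R[:2,1]),z+.005])[0]-[260,170])*k
        cv2.drawMarker(s,u.astype(int).tolist(),(0,0,255) if z==p[2] else (0,255,255),0,12)
t=cv2.resize(T['pixels'][240:420,330:430,::-1],(333,600),interpolation=cv2.INTER_CUBIC)
cv2.imwrite('pics/c8.png',np.hstack([s,t]))
E
```

```text
t 11.0167 p [ 0.436 -0.102  0.037] yaw x 21.947652398727616 tilt [-0.002  0.001 -1.   ] q [-0.496  0.124  2.041  0.     0.979  0.691] F [-0.127  0.458  0.55 ] open 0.7504926191307894 0.0
shift units total [-0.031 -0.041  0.68 ] per8 [-0.004 -0.005  0.085]
turn units rotvec [-0.02   0.016  0.008]
```

View pics/c8.png

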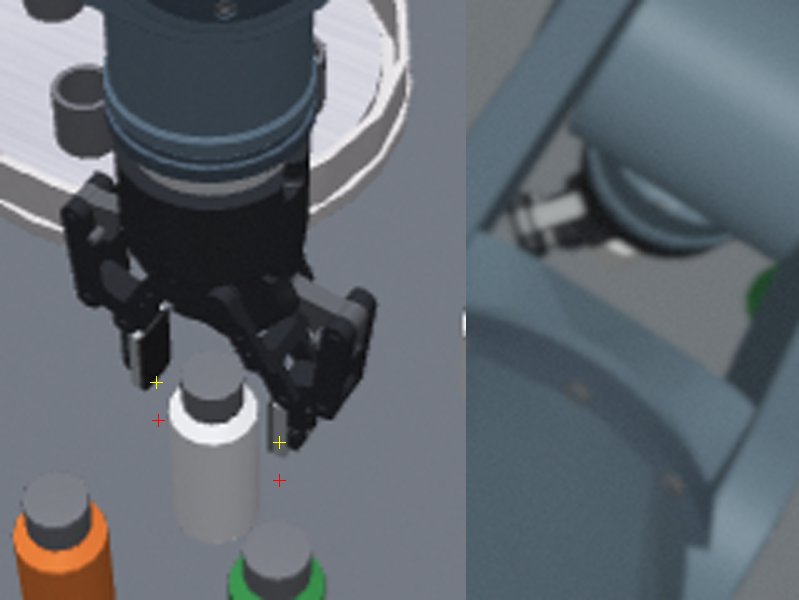

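Emit:
carry_out(plan="-0.03 -0.04 0.1 0 0 0;0 0 0.1 0 0 0;0 0 0.1 0 0 0;0 0 0.1 0 0 0;0 0 0.1 0 0 0;0 0 0.1 0 0 0;0 0 0 0 0 0;0 0 0 0 0 0")

```text
time_s: 11.78
eef_pos: [0.4344, -0.1015, 0.0137]
eef_rot: [-0.0, 0.982, 0.19, -0.0]
wrist_force: [0.2, 0.8, -0.3]
opening: 0.747
grasp_force: 0.0
```

Emit:
carry_out(plan="0 0 0 0 0 0;0 0 0 0 0 0;0 0 0 0 0 0;0 0 0 0 0 0;0 0 0 0 0 0;0 0 0 0 0 0;0 0 0 0 0 0;0 0 0 0 0 0", claw=1)

```text
time_s: 12.45
eef_pos: [0.4349, -0.1016, 0.0145]
eef_rot: [0.0, 0.982, 0.19, 0.0]
wrist_force: [-0.1, 2.0, 5.9]
opening: 0.454
grasp_force: 60.1
```

```bash
python3 go.py .66 .179 .2 21.9
```

```text
t 12.45 p [ 0.435 -0.102  0.014] yaw x 21.934256555814976 tilt [ 0. -0. -1.] q [-0.497  0.166  2.054  0.     0.922  0.691] F [-0.073  1.997  5.901] open 0.4536736982882988 60.08635645033792
shift units total [ 7.843 -4.403 -4.637] per8 [ 0.98 -0.55 -0.58]
turn units rotvec [ 0.001 -0.003  0.006]
```

Emit:
carry_out(plan="0 0 -0.2 0 0 0;0 0 -0.4 0 0 0;0 0 -0.7 0 0 0;0 0 -0.8 0 0 0;0 0 -0.8 0 0 0;0 0 -0.8 0 0 0;0 0 -0.6 0 0 0;0 0 -0.3 0 0 0")

```text
time_s: 13.12
eef_pos: [0.4361, -0.1025, 0.2022]
eef_rot: [0.002, 0.982, 0.19, 0.002]
wrist_force: [0.2, -0.7, -1.1]
opening: 0.448
grasp_force: 60.4
```

Emit:
carry_out(plan="0.3 -0.17 0 0 0 0;0.55 -0.31 0 0 0 0;0.55 -0.31 0 0 0 0;0.55 -0.31 0 0 0 0;0.55 -0.31 0 0 0 0;0.55 -0.31 0 0 0 0;0.55 -0.31 0 0 0 0;0.55 -0.31 0 0 0 0")

```text
time_s: 13.78
eef_pos: [0.5541, 0.0482, 0.1982]
eef_rot: [0.0, 0.982, 0.19, -0.0]
wrist_force: [-0.2, 0.1, -1.3]
opening: 0.447
grasp_force: 60.4
```

Emit:
carry_out(plan="0.55 -0.31 0 0 0 0;0.55 -0.31 0 0 0 0;0.55 -0.31 0 0 0 0;0.55 -0.31 0 0 0 0;0.55 -0.31 0 0 0 0;0.55 -0.31 0 0 0 0;0.3 -0.17 0 0 0 0;0 0 0 0 0 0")

```text
time_s: 14.45
eef_pos: [0.6577, 0.1786, 0.1976]
eef_rot: [-0.0, 0.982, 0.191, 0.0]
wrist_force: [-0.2, 0.4, -1.1]
opening: 0.447
grasp_force: 60.4
```

```bash
python3 go.py .66 .179 .09 21.9
```

```text
t 14.45 p [0.658 0.179 0.198] yaw x 22.056688536111096 tilt [ 0.     0.001 -1.   ] q [0.091 0.414 1.313 0.001 1.414 1.277] F [-0.249  0.375 -1.119] open 0.44732362577174273 60.38720845186617
shift units total [0.057 0.013 2.69 ] per8 [0.007 0.002 0.336]
turn units rotvec [-0.005 -0.002  0.027]
```

Emit:
carry_out(plan="0.06 0.01 0.2 0 0 0;0 0 0.5 0 0 0;0 0 0.5 0 0 0;0 0 0.5 0 0 0;0 0 0.5 0 0 0;0 0 0.3 0 0 0;0 0 0.1 0 0 0;0 0 0 0 0 0")

```text
time_s: 15.12
eef_pos: [0.6582, 0.1761, 0.0927]
eef_rot: [-0.0, 0.982, 0.19, -0.001]
wrist_force: [0.6, -0.5, -1.3]
opening: 0.45
grasp_force: 60.4
```

```bash
python3 go.py .66 .179 .0455 21.9
python3 - <<'E'
from h import *
S=cam('side'); B=np.load('last_side.npz')
# white shoulder of the held bottle in the picture vs expected
p=tool()[1]; b=p[2]-.0145
img=S['pixels'].astype(int);hsv=cv2.cvtColor(S['pixels'],cv2.COLOR_RGB2HSV)
for nm,z in(('cap',b+.1),('shoulder',b+.076),('base',b),('rim',.063)): print(nm,proj(S,[p[0],p[1],z])[0].round(1))
print('cup rim centre cam',proj(S,[.660,.1769,.063])[0])
u=proj(S,[p[0],p[1],b+.02])[0].astype(int)
for r in range(u[1]-14,u[1]+28,4): print(r,img[r,u[0]-26:u[0]+27:2].mean(1).astype(int).tolist())
E
```

```text
t 15.1167 p [0.658 0.176 0.093] yaw x 21.89318310517939 tilt [-0.003 -0.    -1.   ] q [ 0.088  0.512  1.395 -0.     1.237  1.276] F [ 0.601 -0.45  -1.259] open 0.4498380039549855 60.3832092799712
shift units total [ 0.072 -0.05   1.179] per8 [ 0.009 -0.006  0.147]
turn units rotvec [-0.007  0.027 -0.001]
cap [332.3  94.4]
shoulder [332.4 105.9]
base [332.8 139.8]
rim [332.9 146.9]
cup rim centre cam [333.02183919 146.5596667 ]
117 [110, 110, 109, 110, 109, 108, 103, 85, 60, 114, 116, 116, 117, 117, 118, 117, 116, 54, 83, 41, 29, 20, 21, 105, 109, 110, 110]
121 [110, 109, 109, 111, 110, 110, 110, 109, 111, 115, 116, 116, 117, 117, 118, 117, 116, 54, 83, 41, 20, 38, 106, 109, 109, 110, 109]
125 [109, 109, 110, 109, 109, 109, 109, 110, 110, 114, 115, 116, 116, 117, 117, 117, 115, 105, 84, 94, 110, 110, 110, 110, 110, 109, 109]
129 [110, 110, 109, 109, 110, 109, 109, 109, 111, 115, 115, 115, 117, 117, 118, 116, 114, 113, 108, 108, 109, 110, 110, 110, 110, 110, 109]
133 [110, 109, 110, 113, 111, 109, 110, 110, 110, 115, 115, 115, 117, 119, 118, 117, 115, 113, 107, 109, 109, 110, 109, 110, 110, 109, 109]
137 [104, 104, 104, 104, 108, 110, 110, 110, 111, 116, 114, 116, 117, 117, 118, 116, 115, 112, 106, 109, 109, 110, 110, 109, 109, 109, 109]
141 [104, 103, 103, 104, 106, 109, 109, 101, 66, 114, 115, 116, 117, 118, 118, 117, 115, 111, 106, 61, 107, 110, 126, 103, 108, 110, 111]
145 [117, 130, 131, 101, 26, 62, 53, 50, 53, 54, 107, 116, 117, 117, 117, 116, 114, 110, 60, 55, 55, 104, 90, 82, 53, 193, 208]
149 [191, 150, 26, 26, 24, 22, 14, 47, 53, 53, 55, 55, 60, 61, 61, 57, 55, 55, 55, 54, 55, 106, 57, 197, 205, 195, 90]
153 [26, 25, 26, 22, 11, 12, 13, 102, 90, 113, 113, 112, 113, 112, 112, 113, 113, 112, 112, 92, 91, 51, 154, 208, 99, 96, 110]
157 [24, 23, 11, 11, 11, 11, 11, 38, 54, 54, 54, 83, 97, 107, 108, 96, 73, 55, 54, 55, 53, 50, 144, 196, 195, 198, 212]
```

Emit:
carry_out(plan="0.06 -0.05 0 0 0 0;0 0 0.15 0 0 0;0 0 0.15 0 0 0;0 0 0.15 0 0 0;0 0 0.15 0 0 0;0 0 0.15 0 0 0;0 0 0.15 0 0 0;0 0 0 0 0 0")

```text
time_s: 15.83
eef_pos: [0.6595, 0.1794, 0.0559]
eef_rot: [-0.0, 0.982, 0.19, -0.002]
wrist_force: [-0.6, 1.3, -1.3]
opening: 0.446
grasp_force: 60.4
```

Emit:
carry_out(plan="0 0 0.06 0 0 0;0 0 0.06 0 0 0;0 0 0.04 0 0 0;0 0 0.03 0 0 0;0 0 0.02 0 0 0;0 0 0 0 0 0;0 0 0 0 0 0;0 0 0 0 0 0")

```text
time_s: 16.5
eef_pos: [0.6609, 0.1796, 0.0499]
eef_rot: [0.0, 0.982, 0.19, 0.0]
wrist_force: [0.3, -0.6, -2.0]
opening: 0.449
grasp_force: 60.4
```

```bash
python3 go.py .66 .179 .0455 21.9
```

```text
t 16.5 p [0.661 0.18  0.05 ] yaw x 21.929813617649394 tilt [ 0.  0. -1.] q [0.092 0.567 1.409 0.    1.166 1.281] F [ 0.288 -0.559 -1.998] open 0.44884151113971593 60.39705316303298
shift units total [-0.027  0.006  0.109] per8 [-0.003  0.001  0.014]
turn units rotvec [ 0.001 -0.002  0.005]
```

Emit:
carry_out(plan="0 0 0.03 0 0 0;0 0 0.03 0 0 0;0 0 0.02 0 0 0;0 0 0.02 0 0 0;0 0 0 0 0 0;0 0 0 0 0 0;0 0 0 0 0 0;0 0 0 0 0 0")

```text
time_s: 17.17
eef_pos: [0.6608, 0.1796, 0.0456]
eef_rot: [0.0, 0.982, 0.19, -0.0]
wrist_force: [-0.2, -0.4, -2.1]
opening: 0.451
grasp_force: 60.4
```

Emit:
carry_out(plan="0 0 0.02 0 0 0;0 0 0.02 0 0 0;0 0 0 0 0 0;0 0 0 0 0 0;0 0 0 0 0 0;0 0 0 0 0 0;0 0 0 0 0 0;0 0 0 0 0 0")

```text
time_s: 17.83
eef_pos: [0.6612, 0.1798, 0.0455]
eef_rot: [0.0, 0.982, 0.19, 0.0]
wrist_force: [-3.3, 0.0, 6.3]
opening: 0.448
grasp_force: 61.2
```

Emit:
carry_out(plan="0 0 0 0 0 0;0 0 0 0 0 0;0 0 0 0 0 0;0 0 0 0 0 0;0 0 0 0 0 0;0 0 0 0 0 0;0 0 0 0 0 0;0 0 0 0 0 0", claw=-0.5)

```text
time_s: 18.5
eef_pos: [0.6608, 0.1796, 0.044]
eef_rot: [0.0, 0.982, 0.19, -0.0]
wrist_force: [-0.1, -1.5, 0.1]
opening: 0.754
grasp_force: 0.0
```

Emit:
carry_out(plan="0 0 -0.1 0 0 0;0 0 -0.3 0 0 0;0 0 -0.5 0 0 0;0 0 -0.7 0 0 0;0 0 -0.7 0 0 0;0 0 -0.7 0 0 0;0 0 -0.5 0 0 0;0 0 0 0 0 0")

```text
time_s: 19.17
eef_pos: [0.6643, 0.18, 0.1921]
eef_rot: [0.001, 0.982, 0.19, 0.006]
wrist_force: [1.2, 0.5, 1.1]
opening: 0.747
grasp_force: 0.0
```

```bash
python3 go.py .66 .179 .0455 21.9
python3 - <<'E'
from h import *
S=cam('side'); img=S['pixels'].astype(int)
for nm,z in(('cap top',.131),('shoulder',.107),('rim',.063)): print(nm,proj(S,[.660,.178,z])[0].round(1), proj(S,[[.667,.159,z],[.653,.197,z]])[:,0].round(1))
for r in range(88,152,4): print(r,img[r,306:360:2].mean(1).astype(int).tolist())
E
```

```text
t 19.1667 p [0.664 0.18  0.192] yaw x 21.943885780503155 tilt [ 0.011  0.001 -1.   ] q [ 0.093  0.425  1.31  -0.     1.395  1.28 ] F [1.246 0.535 1.11 ] open 0.7470671610463282 0.0
shift units total [-0.148 -0.028  3.663] per8 [-0.018 -0.003  0.458]
turn units rotvec [ 0.032 -0.107  0.007]
cap top [332.3 116.8] [341.7 323.1]
shoulder [332.5 127.5] [341.7 323.4]
rim [332.7 146.3] [341.6 323.9]
88 [108, 108, 108, 108, 108, 108, 108, 108, 108, 108, 108, 108, 109, 109, 107, 108, 109, 108, 108, 108, 108, 107, 108, 108, 107, 108, 107]
92 [107, 108, 108, 108, 108, 108, 108, 108, 108, 108, 108, 109, 108, 108, 108, 108, 107, 108, 107, 108, 108, 109, 109, 108, 108, 108, 108]
96 [109, 109, 108, 108, 108, 108, 108, 107, 108, 109, 108, 108, 108, 108, 109, 109, 108, 108, 108, 108, 109, 109, 108, 108, 108, 108, 108]
100 [108, 108, 108, 108, 108, 108, 107, 108, 108, 108, 108, 108, 107, 108, 108, 109, 108, 108, 108, 108, 108, 107, 108, 107, 108, 108, 108]
104 [109, 109, 108, 108, 109, 108, 107, 108, 108, 108, 109, 108, 108, 108, 109, 108, 108, 108, 108, 108, 108, 109, 108, 108, 108, 108, 108]
108 [10
[... 799 characters left out ...]
 108, 108, 109, 109]
132 [109, 108, 109, 108, 109, 108, 108, 109, 108, 112, 161, 219, 226, 226, 225, 216, 203, 121, 108, 108, 109, 107, 109, 107, 109, 109, 108]
136 [200, 173, 149, 130, 110, 109, 108, 109, 108, 112, 114, 114, 115, 116, 117, 116, 114, 113, 108, 107, 109, 109, 108, 108, 107, 108, 108]
140 [104, 102, 102, 103, 105, 108, 109, 109, 95, 111, 113, 114, 115, 116, 117, 115, 115, 112, 108, 101, 108, 108, 108, 108, 108, 109, 109]
144 [102, 105, 105, 101, 83, 104, 88, 50, 52, 111, 113, 113, 115, 116, 117, 116, 115, 111, 107, 63, 54, 104, 94, 82, 55, 168, 124]
148 [190, 185, 61, 25, 24, 25, 17, 47, 53, 111, 112, 114, 116, 117, 116, 115, 115, 111, 107, 62, 53, 115, 60, 122, 201, 202, 106]
```

```bash
python3 -c "
from bench import ctrl
print(ctrl.hand_in())"
```

```text
the job is handed in; nothing more can be done
None
```

The carousel was turned about 39° so the wide cup faces the opening, and the white bottle was lowered upright onto the cup's floor and released with the arm clear; the job was handed in at about 19 s of the 58 s, with no verdict returned.

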